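Refit the keyed filter cap on the drain-pump housing

TASK

The filter cap lies loosely on the drain-pump housing, turned the wrong way. With a fingertip push its grip bar round, in either direction, until the notch in the cap's rim is over the steel key pin, then press the cap straight down until it is fully home, and come away. Do not squeeze the bar between the fingers or lift the cap, and leave the tools lying round about where they are.

Things in the scene. Friction and masses are not known exactly. Their poses are not given: they have to be found in the camera images.
- housing: grey square pump housing, 150x150 mm, top face 25 mm above the worktop, fixed during a run. Origin: centre of its underside, on the worktop, on the axis of the cap; z up; its +x axis points to the key pin (roughly towards the robot). A 19 mm post on the axis, hidden under the cap, rises to 52 mm and keeps the cap centred (about 1 mm play). The seat on which the cap bottoms is at 31 mm
- collar (a joint): black round sealing collar, 48 mm diameter, round the post under the cap; it carries the loose cap. Value in m: 0 raised (start), 0.010 pushed down with the cap home. It is tight: it slides down under about 6 to 8 N and stays where it is left (no spring)
- key_pin (a point): point on top of the key pin, 47 mm out from the housing axis: a steel pin of 8 mm diameter lying radially, from 42 to 71 mm out, top 39 mm above the worktop; its outer part shows beyond the cap rim. Only with the notch over the pin can the cap go down
- cap: loose white round cap, 0.2 kg, disc 110 mm diameter, 8 mm thick. Origin: centre of its underside; z up; +x points to the notch. Underside 41 mm above the worktop at the start (clear of the pin: it turns with light friction and stops when not pushed), 31 mm when home. It is right when its +x points the same way as the housing +x; at the start it is 0.7 rad to half a turn off, either way
- cap_notch (a point): middle of the notch in the cap's rim, 47 mm out from the cap's centre; the notch is 14 mm wide (3 mm play each side of the pin), 14 mm deep and open outwards
- cap_bar_top (a point): where to press: top of the grip bar at its middle, on the cap axis, 30 mm above the cap underside. The straight bar stands on the disc along the cap x axis (in line with the notch), through the centre: 80 mm long, 12 mm wide, 22 mm high above the disc; at its middle a hub of 34 mm diameter, 16 mm high above the disc
- bar_ccw_faces: part of the cap (same origin and axes): those long side faces of the grip bar that a fingertip pushes to turn the cap anticlockwise seen from above (-y side on the notch half, +y side on the other half). Force on these and on the opposite faces at once is a squeeze
- bar_cw_faces: part of the cap (same origin and axes): the opposite long side faces of the grip bar, pushed to turn the cap clockwise seen from above
- screwdriver_small: small blue-handled screwdriver, 141 mm long, lying on the worktop beside the housing; origin at the middle of its underside; to be left alone
- hex_key: bare steel hex key, 82 mm long, lying beside the housing; origin at the middle of its underside; to be left alone
- torch: black torch, 122 mm long, 33 mm high, lying on the worktop; origin at the middle of its underside; to be left alone
- tape_measure: pocket tape measure, 33x71 mm, standing 62 mm high; origin at the middle of its underside; to be left alone
- masking_tape: roll of masking tape, 105 mm across, 25 mm high, lying flat to the left; origin at the middle of its underside; to be left alone
Things that resemble listed ones, but are neither listed nor needed, are in the scene too. Of the things shaped like the cap, the white one is meant.

How it is judged:
By the outcome, as a careful person would: the job done as asked, in the order asked, and still so for the second after the job is handed in, with the robot touching nothing.
It also fails if it takes over 42 s, if anything falls off the work surface, if the arm or the gripper's body presses on something with over 40 N, if the wrist force passes 120 N, or if a joint passes its speed limit or range.

ROBOT

A 7-joint arm with a two-finger parallel gripper is mounted at the origin on a cart in front of the work surface, level with it; the furniture and walls round the work are solid. World frame = base frame: x ahead of the robot, y to its left, z up, the work surface at z = 0. Lengths are in m, angles in rad, forces in N, time in s.
With the tool pointing down it reaches from about 0.425 to 0.875 m from the base axis. Payload 9.9 kg.
Tool frame: the origin (TCP) lies midway between the tips of the shut fingers; the grasp point (between the pads) lies 19 mm behind it (r.hold_point_z is the z of the grasp point in the tool frame, in m); z points along the fingers, y is the line along which they close (so a half turn about z gives the same grasp; the last joint's range is limited). The gripper opens to 85 mm and grips with 20 to 120 N. Pads are 22 mm wide; open, the fingers measure 114 mm over their backs; the gripper's body (76 mm by 85 mm) begins 54 mm behind the grasp point. The pads swing forward as they close: fully open they stand 13 mm farther back than shut.
Start: joints at [-1.262, 0.576, 0.025, 1.437, -0.015, 1.129, -0.057], TCP at [0.258, 0.624, 0.231] pointing down, gripper open.
Joint ranges: [-2.76, 2.76], [-0.34, 2.15], [-1.52, 1.57], [0.19, 2.46], [-1.09, 4.23], [0.17, 1.99], [-2.82, 2.82]. Speed limits (rad/s): [2.22, 2.22, 3.01, 3.01, 3.14, 3.14, 3.14].

INTERFACE

Orientations are given as a 3x3 rotation matrix whose columns are the frame's x, y, z axes.
In Python, from workcell import r gives the robot as it stands.
- The arm moves only by the tool move_arm, never from a script. Its argument "commands" is a list of rows, each an object of numbers: "tx", "ty", "tz": the shift along the tool's x, y, z in cm; "rx", "ry", "rz": the turn, a rotation vector about the tool's x, y, z in degrees. A call has 1 to 20 rows; each row is the pose to reach, as a shift and turn from the pose commanded when the call began, along the tool's axes at that moment; what a row does not reach only later rows make up. A row lasts 1/12 s, in which the tool goes at most 41.7 mm and 7.16 degrees, less where a joint would pass 70% of its speed; a pose out of reach is approached as far as the arm can. A call with a gripper value outside its range is refused whole. "hand" is the finger opening in cm, from 0 to 8.54, set as the call begins (left out, the last holds). The fingers move at their own pace and stop on an object; "force" is the grip in N (left out, the last holds). Time passes only in rows, so rows that repeat a pose let the fingers close. It gives the time, the measured TCP pose, the force, the opening and the grip force at its end, in the units of the state.
- r.sense(): the state, without advancing time (a new reading comes with each control period).
- r.camera(name): name is "scene" or "top" or "wrist"; returns the picture (480x640x3 uint8, red, green, blue); there is no depth.
- r.calibration(name): a dict with "fx", "fy", "cx", "cy" (pixels), "k1" (the pictures are not rectified: a ray, as slopes to the right and down, at radius r is drawn at 1 + k1 r^2 times it, then the intrinsics apply), "world_from_camera" (4x4, takes a point from camera to world coordinates). Camera axes: x right, y up, looking along -z (the intrinsics and any distortion apply to the point x, -y, -z); pixel columns grow to the right and rows downward; lengths in m; the calibration is good to about 2 mm. A picture is of the moment at which its call begins: read the wrist's pose just before it. calibration takes no time and is no camera call; for the wrist camera it gives the pose at the moment of the call.
- r.close_job(): hands the job in; it is judged then, once.
The state is a dict: "t": time; "qpos": joint angles; "dq": joint speeds; "effort": joint torques, N m; "tcp_pos": TCP position; "eef_rot": TCP orientation; "wrist_force": force on the tool from outside, world axes, zero at the start; "torque": the same for the moment, N m; "opening": opening from 0.0 (shut) to 1.0 (fully open); "finger_force": force on a finger pad.
Only numpy, scipy, OpenCV 4.12 (cv2) and the standard library are available. Lean on these libraries where they do the work, as an engineer would, in place of code of your own. Each camera call takes 0.05 s, during which the arm holds its last target. There are 200 camera calls.

## Working session

There is one attempt and no reset: what is moved stays moved. The work goes in short steps, Python scripts to look and compute and a tool call to move; the robot and the scene stay as the last step left them, time stands still between calls to the robot, and variables do not carry over. Pictures are saved under pics/ and viewed, at most 10 in all, crops included, and the job is handed in when it is done.

Besides the shell and the picture viewer there is one more tool, called after "Emit:" as name(argument=value, ...) on one line, values as JSON. move_arm: Moves the arm, as the interface text tells. Its arguments: {"type":"object","properties":{"commands":{"type":"array","items":{"type":"object","properties":{"tx":{"type":"number"},"ty":{"type":"number"},"tz":{"type":"number"},"rx":{"type":"number"},"ry":{"type":"number"},"rz":{"type":"number"}}}},"hand":{"type":"number"},"force":{"type":"number"}},"required":["commands"]}

```bash
mkdir -p pics; python3 - <<'E'
from workcell import r
import cv2
for n in("scene","top"):
    cv2.imwrite(f"pics/{n}0.png",r.camera(n)[:,:,::-1])
    c=r.calibration(n);print(n,c)
s=r.sense();print(s["t"],s["tcp_pos"],s["eef_rot"],s["opening"])
E
```

```text
scene {'fx': 604.3786785511686, 'fy': 604.3786785511686, 'cx': 319.42638166618997, 'cy': 238.643195758338, 'k1': -0.1713449556277094, 'world_from_camera': array([[-0.89757155,  0.23352124, -0.37394269, -0.12104983],
       [-0.44066371, -0.44933847,  0.77711674,  1.48417921],
       [ 0.01344643,  0.86230085,  0.50621777,  0.91264318],
       [ 0.        ,  0.        ,  0.        ,  1.        ]])}
top {'fx': 480.5168193795927, 'fy': 480.5168193795927, 'cx': 323.20565314298335, 'cy': 237.42862454275243, 'k1': 0.023031439033008586, 'world_from_camera': array([[ 0.02409923,  0.98141944, -0.19035524,  0.32564956],
       [-0.99967657,  0.0221103 , -0.01256573,  0.15552223],
       [-0.00812344,  0.1905965 ,  0.98163485,  1.12977387],
       [ 0.        ,  0.        ,  0.        ,  1.        ]])}
0.1 [0.25819837 0.62323818 0.23053014] [[-9.23848460e-01  3.82758094e-01 -5.13894784e-04]
 [ 3.82758435e-01  9.23847433e-01 -1.37908138e-03]
 [-5.30941827e-05 -1.47075977e-03 -9.99998917e-01]] 0.9987099694274069
```

View pics/top0.png

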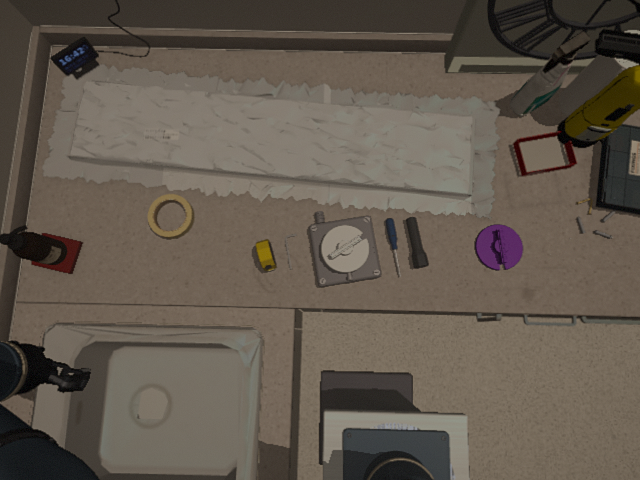

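View pics/scene0.png

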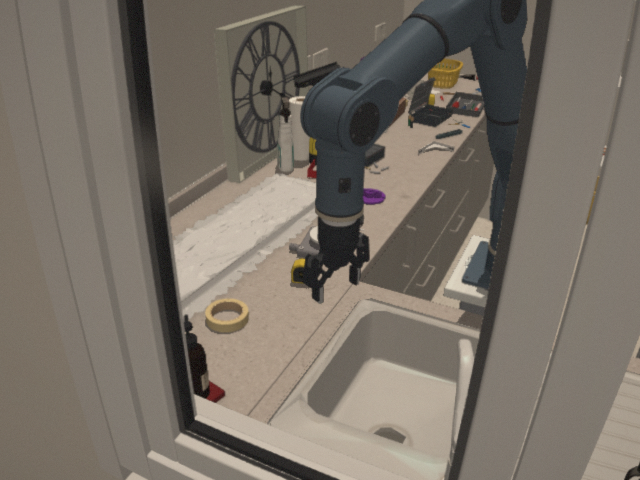

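Top view: the white cap is on the grey housing at about (345,248) and the purple lookalike is at (499,247). The white one on the grey housing is meant. The bar seems to run from lower left to upper right. I'll confirm in an enlarged crop.

```bash
cat > h.py <<'E'
from workcell import r
import numpy as np, cv2
def cam(n):
    c=r.calibration(n);return c
def ray(c,u,v):
    x,y=(u-c["cx"])/c["fx"],(v-c["cy"])/c["fy"]
    xd=np.hypot(x,y);rr=xd
    for _ in range(20): rr=xd/(1+c["k1"]*rr**2)
    s=rr/xd if xd>0 else 1
    M=c["world_from_camera"];return M[:3,3],M[:3,:3]@np.array([x*s,-y*s,-1])
def at(c,u,v,z):
    o,d=ray(c,u,v);return o+d*(z-o[2])/d[2]
def px(c,p):
    M=c["world_from_camera"];q=M[:3,:3].T@(np.array(p)-M[:3,3])
    x,y=q[0]/-q[2],-q[1]/-q[2];k=1+c["k1"]*(x*x+y*y)
    return np.array([c["fx"]*x*k+c["cx"],c["fy"]*y*k+c["cy"]])
E
python3 - <<'E'
from h import *
im=cv2.imread("pics/top0.png")
cv2.imwrite("pics/crop0.png",cv2.resize(im[200:300,275:435],None,fx=5,fy=5,interpolation=cv2.INTER_CUBIC))
c=cam("top");print(at(c,345,248,.049),at(c,345,248,.025))
E
```

```text
[0.51179747 0.1190732  0.049     ] [0.51593112 0.1182638  0.025     ]
```

View pics/crop0.png

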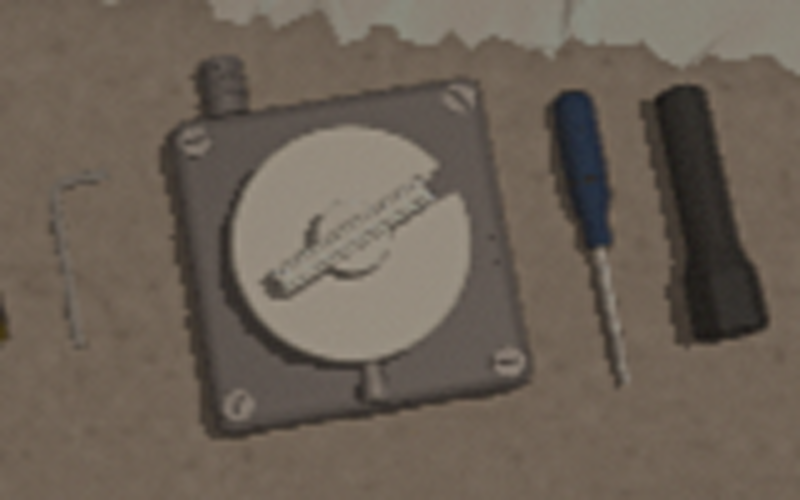

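The crop confirms it. The cap centre is near crop (350,244), which is top (345,248.8). The notch is at the upper right at crop (440,182), and the pin shows below at crop (373,382). That makes the short way round clockwise, about 115°. Next I'll fit this properly.

```bash
python3 - <<'E'
from h import *
im=cv2.imread("pics/top0.png");c=cam("top")
cr=lambda u,v,z: at(c,275+(u+.5)/5-.5,200+(v+.5)/5-.5,z)
g=cv2.cvtColor(im,cv2.COLOR_BGR2GRAY)
t=(g>115).astype(np.uint8); n,l,st,ce=cv2.connectedComponentsWithStats(t)
k=l[258,335] or l[258,352]; print(g[258,335],st[k])
cn,_=cv2.findContours((l==k).astype(np.uint8),0,1); P=max(cn,key=len)[:,0]
W=np.array([at(c,u,v,.049)[:2] for u,v in P])
h=cv2.convexHull(W.astype(np.float32))[:,0]
A=np.c_[2*h,np.ones(len(h))];s=np.linalg.lstsq(A,(h**2).sum(1),rcond=None)[0];C=s[:2];print("cap",C,np.sqrt(s[2]+C@C))
# screws, housing
S=np.array([cr(*p,.026)[:2] for p in[(195,140),(460,97),(510,362),(238,405)]]);print("screw centre",S.mean(0))
deg=lambda d:np.degrees(np.arctan2(d[1],d[0]))
print("housing ang",deg(S[3]-S[0]),deg(S[2]-S[1]),deg(S[1]-S[0])-90,deg(S[2]-S[3])-90, np.linalg.norm(S[0]-S[1]))
p=cr(373,375,.037)[:2];print("pin",deg(p-C),deg(p-S.mean(0)),np.linalg.norm(p-C))
a,b=cr(275,285,.071)[:2],cr(425,190,.071)[:2];print("bar",deg(b-a),np.linalg.norm(b-a),(a+b)/2)
nn=cr(440,182,.049)[:2];print("notch",deg(nn-C),np.linalg.norm(nn-C))
E
```

```text
128 [ 322  225   47   47 1619]
cap [0.51187615 0.11923757] 0.053250617643422475
screw centre [0.51218764 0.11887582]
housing ang -169.3903919526821 -169.17696882322267 -169.29257825453507 -169.6617098463114 0.12645230317222605
pin -169.41451890625848 -169.80484361594728 0.060356111840657006
bar -56.07951727975571 0.07993395533920208 [0.51010716 0.12062476]
notch -54.336829979719845 0.04925836978910701
```

```bash
cat >> h.py <<'E'
C=np.array([.512,.119]); 
def tgt(bar,rad,off):
    "bar: world deg of the non-notch half; rad along it; off to its ccw side -> xy"
    a=np.radians(bar);return C+rad*np.array([np.cos(a),np.sin(a)])+off*np.array([-np.sin(a),np.cos(a)])
def go(p,yaw,p0=None,y0=None):
    s=r.sense();R=s["eef_rot"]
    from scipy.spatial.transform import Rotation as Q
    a=np.radians(yaw);T=np.array([[np.cos(a),np.sin(a),0],[np.sin(a),-np.cos(a),0],[0,0,-1]])
    d=R.T@(np.array(p)-s["tcp_pos"])*100
    print("t cm",np.round(d,2),"rot deg",np.round(Q.from_matrix(R.T@T).as_rotvec(degrees=True),2))
def st():
    s=r.sense();R=s["eef_rot"];print(round(s["t"],2),np.round(s["tcp_pos"],4),"yaw",round(np.degrees(np.arctan2(R[1,0],R[0,0])),2),"F",np.round(s["wrist_force"],2),"q",np.round(s["qpos"],2),s["opening"])
E
python3 - <<'E'
from h import *
st();xy=tgt(124.5,.029,.030);print(xy);go([*xy,.17],124.5)
E
```

```text
0.1 [0.2582 0.6232 0.2305] yaw 157.5 F [ 0.53 -0.15  0.67] q [-1.26  0.58  0.02  1.44 -0.02  1.13 -0.06] 0.9987099694274069
[0.47085043 0.12590747]
t cm [-38.68 -37.8    6.11] rot deg [-8.0e-02  3.0e-02  3.3e+01]
```

Emit:
move_arm(commands=[{"tx":-38.7,"ty":-37.8,"tz":6.1,"rz":33},{"tx":-38.7,"ty":-37.8,"tz":6.1,"rz":33},{"tx":-38.7,"ty":-37.8,"tz":6.1,"rz":33},{"tx":-38.7,"ty":-37.8,"tz":6.1,"rz":33},{"tx":-38.7,"ty":-37.8,"tz":6.1,"rz":33},{"tx":-38.7,"ty":-37.8,"tz":6.1,"rz":33},{"tx":-38.7,"ty":-37.8,"tz":6.1,"rz":33},{"tx":-38.7,"ty":-37.8,"tz":6.1,"rz":33},{"tx":-38.7,"ty":-37.8,"tz":6.1,"rz":33},{"tx":-38.7,"ty":-37.8,"tz":6.1,"rz":33},{"tx":-38.7,"ty":-37.8,"tz":6.1,"rz":33},{"tx":-38.7,"ty":-37.8,"tz":6.1,"rz":33},{"tx":-38.7,"ty":-37.8,"tz":6.1,"rz":33},{"tx":-38.7,"ty":-37.8,"tz":6.1,"rz":33},{"tx":-38.7,"ty":-37.8,"tz":6.1,"rz":33},{"tx":-38.7,"ty":-37.8,"tz":6.1,"rz":33},{"tx":-38.7,"ty":-37.8,"tz":6.1,"rz":33},{"tx":-38.7,"ty":-37.8,"tz":6.1,"rz":33},{"tx":-38.7,"ty":-37.8,"tz":6.1,"rz":33},{"tx":-38.7,"ty":-37.8,"tz":6.1,"rz":33}], hand=0)

```text
schema error: expected keys tx, ty, tz, rx, ry, rz
```

```bash
python3 - <<'E'
from h import *
st();go([*tgt(124.5,.029,.030),.056],124.5)
c=cam("wrist");print(px(c,[*C,.049]),px(c,[*C,.071]))
cv2.imwrite("pics/w1.png",r.camera("wrist")[:,:,::-1])
E
```

```text
0.1 [0.2582 0.6232 0.2305] yaw 157.5 F [ 0.53 -0.15  0.67] q [-1.26  0.58  0.02  1.44 -0.02  1.13 -0.06] 0.9987099694274069
t cm [-38.68 -37.78  17.51] rot deg [-8.0e-02  3.0e-02  3.3e+01]
[ 48.84318307 522.31121538] [ 35.08058572 541.8758268 ]
```

View pics/w1.png

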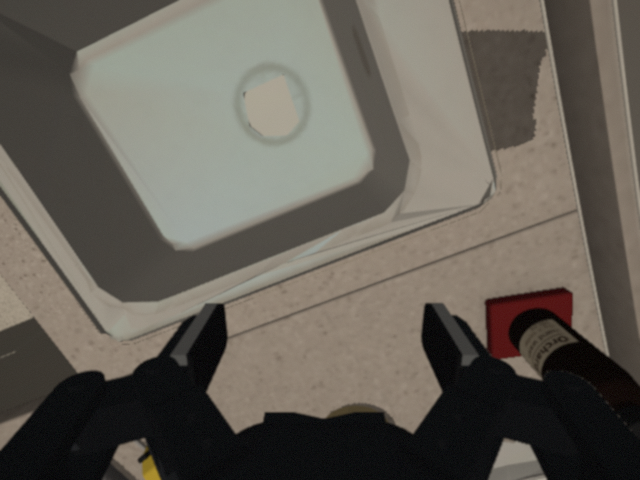

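The move was refused because every key is required in each row. The picture shows the arm still at its start over the sink, fingers open. I'll resend with all the keys.

Emit:
move_arm(commands=[{"tx":-38.7,"ty":-37.8,"tz":6.1,"rx":0,"ry":0,"rz":33},{"tx":-38.7,"ty":-37.8,"tz":6.1,"rx":0,"ry":0,"rz":33},{"tx":-38.7,"ty":-37.8,"tz":6.1,"rx":0,"ry":0,"rz":33},{"tx":-38.7,"ty":-37.8,"tz":6.1,"rx":0,"ry":0,"rz":33},{"tx":-38.7,"ty":-37.8,"tz":6.1,"rx":0,"ry":0,"rz":33},{"tx":-38.7,"ty":-37.8,"tz":6.1,"rx":0,"ry":0,"rz":33},{"tx":-38.7,"ty":-37.8,"tz":6.1,"rx":0,"ry":0,"rz":33},{"tx":-38.7,"ty":-37.8,"tz":6.1,"rx":0,"ry":0,"rz":33},{"tx":-38.7,"ty":-37.8,"tz":6.1,"rx":0,"ry":0,"rz":33},{"tx":-38.7,"ty":-37.8,"tz":6.1,"rx":0,"ry":0,"rz":33},{"tx":-38.7,"ty":-37.8,"tz":6.1,"rx":0,"ry":0,"rz":33},{"tx":-38.7,"ty":-37.8,"tz":6.1,"rx":0,"ry":0,"rz":33},{"tx":-38.7,"ty":-37.8,"tz":6.1,"rx":0,"ry":0,"rz":33},{"tx":-38.7,"ty":-37.8,"tz":6.1,"rx":0,"ry":0,"rz":33},{"tx":-38.7,"ty":-37.8,"tz":6.1,"rx":0,"ry":0,"rz":33},{"tx":-38.7,"ty":-37.8,"tz":6.1,"rx":0,"ry":0,"rz":33},{"tx":-38.7,"ty":-37.8,"tz":6.1,"rx":0,"ry":0,"rz":33},{"tx":-38.7,"ty":-37.8,"tz":6.1,"rx":0,"ry":0,"rz":33},{"tx":-38.7,"ty":-37.8,"tz":6.1,"rx":0,"ry":0,"rz":33},{"tx":-38.7,"ty":-37.8,"tz":6.1,"rx":0,"ry":0,"rz":33}], hand=0)

```text
t: 1.82
tcp_pos: [0.4709, 0.1273, 0.1704]
eef_rot: [[-0.568, 0.823, 0.0], [0.823, 0.568, 0.0], [0.0, 0.0, -1.0]]
wrist_force: [0.4, -0.1, 0.2]
opening: 0.0
finger_force: 0.0
```

```bash
python3 - <<'E'
from h import *
st();go([*tgt(124.5,.029,.030),.056],124.5)
c=cam("wrist");print(px(c,[*C,.049]),px(c,[*C,.071]))
cv2.imwrite("pics/w2.png",r.camera("wrist")[:,:,::-1])
E
```

```text
1.82 [0.4709 0.1273 0.1704] yaw 124.61 F [ 0.38 -0.06  0.16] q [-0.52  0.38  0.23  2.01 -0.12  0.76  0.38] 2.917435690404698e-05
t cm [-0.12 -0.09 11.44] rot deg [ 0.01 -0.01  0.11]
[357.91167838 264.79371104] [360.61454112 275.70267406]
```

View pics/w2.png

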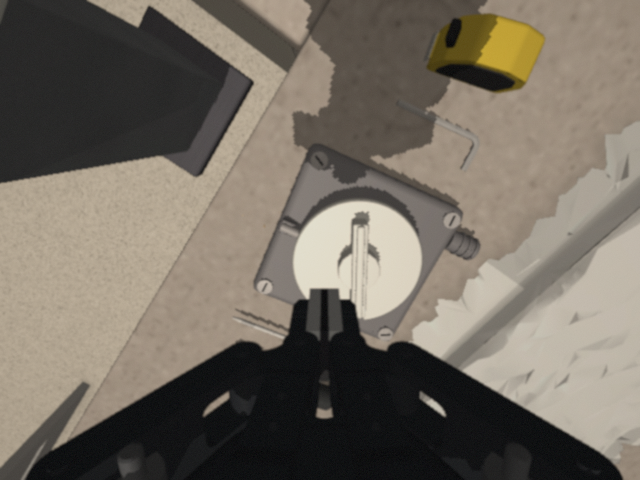

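The wrist view shows the cap disc centred at about (358,262), against a prediction of (358,265). The bar is vertical from (361,216) downwards and parallel to the tool x axis. The shut fingertips, near (325,290), are on its clockwise-pushing side. I'll descend next.

Emit:
move_arm(commands=[{"tx":-0.1,"ty":-0.1,"tz":8,"rx":0,"ry":0,"rz":0},{"tx":-0.1,"ty":-0.1,"tz":8,"rx":0,"ry":0,"rz":0},{"tx":-0.1,"ty":-0.1,"tz":10.5,"rx":0,"ry":0,"rz":0},{"tx":-0.1,"ty":-0.1,"tz":11.4,"rx":0,"ry":0,"rz":0},{"tx":-0.1,"ty":-0.1,"tz":11.4,"rx":0,"ry":0,"rz":0},{"tx":-0.1,"ty":-0.1,"tz":11.4,"rx":0,"ry":0,"rz":0}])

```text
t: 2.37
tcp_pos: [0.4712, 0.125, 0.0568]
eef_rot: [[-0.566, 0.824, -0.0], [0.824, 0.566, -0.0], [-0.0, -0.0, -1.0]]
wrist_force: [-0.2, 0.5, -0.0]
opening: -0.001
finger_force: 0.0
```

Emit:
move_arm(commands=[{"tx":0,"ty":0.3,"tz":0,"rx":0,"ry":0,"rz":0},{"tx":0,"ty":0.6,"tz":0,"rx":0,"ry":0,"rz":0},{"tx":0,"ty":0.8,"tz":0,"rx":0,"ry":0,"rz":0},{"tx":0,"ty":0.8,"tz":0,"rx":0,"ry":0,"rz":0}])

```text
t: 2.7
tcp_pos: [0.4787, 0.1301, 0.0573]
eef_rot: [[-0.567, 0.824, 0.002], [0.824, 0.567, 0.001], [-0.001, 0.002, -1.0]]
wrist_force: [0.9, 0.9, -0.3]
opening: -0.001
finger_force: 0.0
```

```bash
python3 - <<'E'
from h import *
st()
cv2.imwrite("pics/w3.png",r.camera("wrist")[:,:,::-1])
for b in(124.5,105,85,65,45,25,12): print(b);go([*tgt(b,.029,.0205),.056],b)
E
```

```text
2.7 [0.4787 0.1301 0.0573] yaw 124.52 F [ 0.86  0.85 -0.29] q [-0.47  0.57  0.16  2.1  -0.19  0.48  0.44] -0.0007433766113301596
124.5
t cm [0.1  0.13 0.1 ] rot deg [0.09 0.02 0.01]
105
t cm [0.61 1.21 0.1 ] rot deg [9.000e-02 1.000e-02 1.951e+01]
85
t cm [0.74 2.44 0.1 ] rot deg [ 9.000e-02 -1.000e-02  3.951e+01]
65
t cm [0.43 3.63 0.11] rot deg [ 9.000e-02 -3.000e-02  5.951e+01]
45
t cm [-0.26  4.65  0.11] rot deg [ 9.000e-02 -4.000e-02  7.951e+01]
25
t cm [-1.26  5.37  0.11] rot deg [ 8.000e-02 -6.000e-02  9.951e+01]
12
t cm [-2.02  5.64  0.11] rot deg [ 8.0000e-02 -7.0000e-02  1.1251e+02]
```

View pics/w3.png

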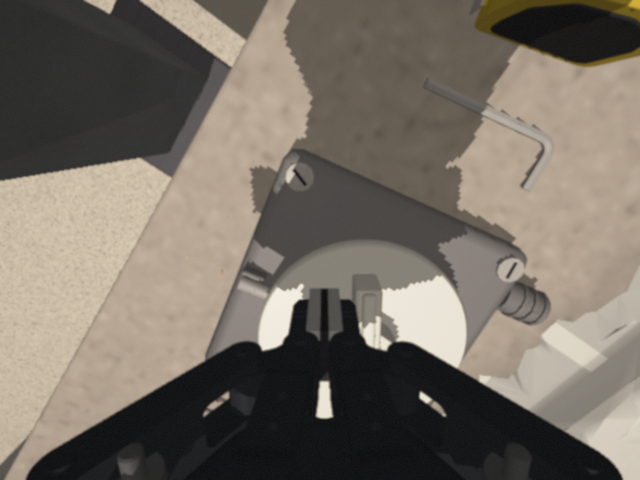

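The fingertips are just left of the bar, whose near end shows at (353–383,275). The tip is inside the disc and clear of the hub. Next I'll sweep clockwise along the arc, with the tool turning along with the bar.

Emit:
move_arm(commands=[{"tx":0.27,"ty":0.38,"tz":0,"rx":0,"ry":0,"rz":5},{"tx":0.42,"ty":0.66,"tz":0,"rx":0,"ry":0,"rz":10},{"tx":0.53,"ty":0.95,"tz":0,"rx":0,"ry":0,"rz":15},{"tx":0.61,"ty":1.21,"tz":0,"rx":0,"ry":0,"rz":19.5},{"tx":0.68,"ty":1.55,"tz":0,"rx":0,"ry":0,"rz":25},{"tx":0.72,"ty":1.86,"tz":0,"rx":0,"ry":0,"rz":30},{"tx":0.74,"ty":2.17,"tz":0,"rx":0,"ry":0,"rz":35},{"tx":0.74,"ty":2.44,"tz":0,"rx":0,"ry":0,"rz":39.5},{"tx":0.7,"ty":2.78,"tz":0,"rx":0,"ry":0,"rz":45},{"tx":0.64,"ty":3.08,"tz":0,"rx":0,"ry":0,"rz":50},{"tx":0.64,"ty":3.08,"tz":0,"rx":0,"ry":0,"rz":50}])

```text
t: 3.67
tcp_pos: [0.4996, 0.1526, 0.0564]
eef_rot: [[0.271, 0.963, 0.0], [0.963, -0.271, 0.0], [0.0, 0.0, -1.0]]
wrist_force: [0.4, 0.4, 0.1]
opening: 0.002
finger_force: 0.1
```

```bash
python3 - <<'E'
from h import *
st()
w=r.camera("wrist")[:,:,::-1]; t=r.camera("top")[:,:,::-1][200:300,275:435]
cv2.imwrite("pics/m4.png",np.vstack([cv2.resize(w,(480,360)),cv2.resize(t,(384,240),interpolation=2).copy() if 0 else cv2.copyMakeBorder(cv2.resize(t,(384,240),interpolation=2),0,0,0,96,0)]))
for b in(74.5,65,55,45,35,25,20,15,12): print(b);go([*tgt(b,.029,.0205),.056],b)
E
```

```text
3.67 [0.4996 0.1526 0.0564] yaw 74.29 F [0.42 0.37 0.09] q [-0.66  0.63  0.42  2.04 -0.47  0.56 -0.18] 0.0016084439530636844
74.5
t cm [0.04 0.07 0.04] rot deg [0.01 0.01 0.18]
65
t cm [0.34 0.58 0.04] rot deg [0.01 0.01 9.68]
55
t cm [0.56 1.16 0.04] rot deg [1.000e-02 1.000e-02 1.968e+01]
45
t cm [0.67 1.77 0.04] rot deg [1.000e-02 1.000e-02 2.968e+01]
35
t cm [0.68 2.38 0.04] rot deg [1.000e-02 0.000e+00 3.968e+01]
25
t cm [0.57 2.99 0.04] rot deg [1.000e-02 0.000e+00 4.968e+01]
20
t cm [0.48 3.29 0.04] rot deg [1.000e-02 0.000e+00 5.468e+01]
15
t cm [0.37 3.58 0.04] rot deg [1.000e-02 0.000e+00 5.968e+01]
12
t cm [0.29 3.75 0.04] rot deg [1.000e-02 0.000e+00 6.268e+01]
```

View pics/m4.png

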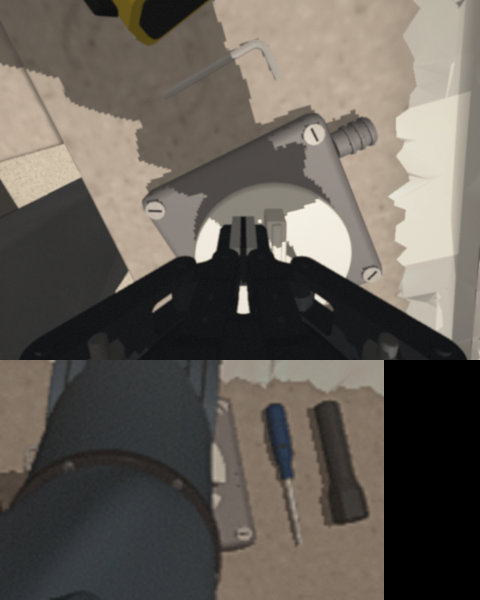

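The cap has followed: the bar end, at about (275,215) in the wrist half, is still parallel to the tool and just to its right. I'll continue until it's about 4° short of the pin.

Emit:
move_arm(commands=[{"tx":0.2,"ty":0.32,"tz":0,"rx":0,"ry":0,"rz":5},{"tx":0.34,"ty":0.58,"tz":0,"rx":0,"ry":0,"rz":9.7},{"tx":0.46,"ty":0.87,"tz":0,"rx":0,"ry":0,"rz":14.7},{"tx":0.56,"ty":1.16,"tz":0,"rx":0,"ry":0,"rz":19.7},{"tx":0.63,"ty":1.47,"tz":0,"rx":0,"ry":0,"rz":24.7},{"tx":0.67,"ty":1.77,"tz":0,"rx":0,"ry":0,"rz":29.7},{"tx":0.69,"ty":2.08,"tz":0,"rx":0,"ry":0,"rz":34.7},{"tx":0.68,"ty":2.38,"tz":0,"rx":0,"ry":0,"rz":39.7},{"tx":0.64,"ty":2.69,"tz":0,"rx":0,"ry":0,"rz":44.7},{"tx":0.57,"ty":2.99,"tz":0,"rx":0,"ry":0,"rz":49.7},{"tx":0.48,"ty":3.29,"tz":0,"rx":0,"ry":0,"rz":54.7},{"tx":0.37,"ty":3.58,"tz":0,"rx":0,"ry":0,"rz":59.7},{"tx":0.37,"ty":3.58,"tz":0,"rx":0,"ry":0,"rz":59.7},{"tx":0.37,"ty":3.58,"tz":0,"rx":0,"ry":0,"rz":59.7}])

```text
t: 4.93
tcp_pos: [0.5346, 0.1459, 0.0562]
eef_rot: [[0.966, 0.259, -0.0], [0.259, -0.966, -0.0], [-0.0, 0.0, -1.0]]
wrist_force: [0.0, 0.0, 0.6]
opening: -0.001
finger_force: 0.0
```

```bash
python3 - <<'E'
from h import *
st()
w=r.camera("wrist")[:,:,::-1]; c=cam("wrist")
cv2.imwrite("pics/w5.png",w)
for b in (10.6,15,20): 
  u=np.array([np.cos(np.radians(b)),np.sin(np.radians(b))]);n=np.array([-u[1],u[0]])
  print(b,[px(c,[*(C+.04*u+k*n),z]).round() for k in(-.006,.006) for z in(.071,.049)],[px(c,[*(C+.02*u+k*n),.071]).round() for k in(-.006,.006)])
  go([*tgt(b,.029,.0205),.056],b)
E
```

```text
4.93 [0.5346 0.1459 0.0562] yaw 15.04 F [0.   0.03 0.6 ] q [-0.79  0.75  0.72  1.97 -0.75  0.72 -0.91] -0.0012913546470253415
10.6 [array([392., 303.]), array([383., 280.]), array([364., 301.]), array([359., 279.])] [array([386., 343.]), array([359., 342.])]
t cm [0.17 0.2  0.03] rot deg [0.   0.02 4.44]
15 [array([385., 302.]), array([377., 279.]), array([356., 302.]), array([352., 279.])] [array([382., 342.]), array([355., 342.])]
t cm [ 0.02 -0.02  0.03] rot deg [0.   0.02 0.04]
20 [array([377., 301.]), array([370., 279.]), array([348., 303.]), array([345., 281.])] [array([378., 342.]), array([351., 343.])]
t cm [-0.17 -0.27  0.03] rot deg [ 0.    0.02 -4.96]
```

View pics/w5.png

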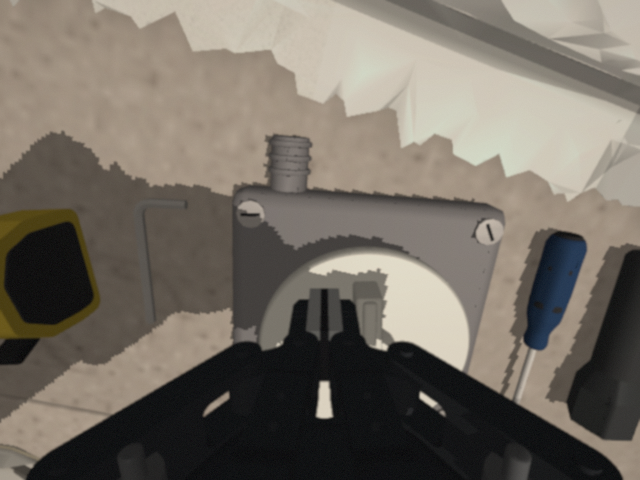

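The bar end shows at about (353–383,281) with its faces vertical, matching my 15° prediction. The housing edge runs about 4.4° off it. I'll make the last 4.4°, back off sideways, rise and check.

Emit:
move_arm(commands=[{"tx":0.1,"ty":0.1,"tz":0,"rx":0,"ry":0,"rz":2.2},{"tx":0.17,"ty":0.2,"tz":0,"rx":0,"ry":0,"rz":4.4},{"tx":0.17,"ty":0.2,"tz":0,"rx":0,"ry":0,"rz":4.4},{"tx":0.17,"ty":0.2,"tz":0,"rx":0,"ry":0,"rz":4.4}])

```text
t: 5.32
tcp_pos: [0.5367, 0.1447, 0.0563]
eef_rot: [[0.983, 0.184, -0.0], [0.184, -0.983, 0.0], [-0.0, -0.0, -1.0]]
wrist_force: [-0.2, 0.4, -1.4]
opening: -0.002
finger_force: 0.2
```

Emit:
move_arm(commands=[{"tx":0,"ty":-0.5,"tz":0,"rx":0,"ry":0,"rz":0},{"tx":0,"ty":-1,"tz":0,"rx":0,"ry":0,"rz":0},{"tx":0,"ty":-1,"tz":-3,"rx":0,"ry":0,"rz":0},{"tx":0,"ty":-1,"tz":-7,"rx":0,"ry":0,"rz":0},{"tx":-6,"ty":-1,"tz":-10,"rx":0,"ry":0,"rz":0},{"tx":-10,"ty":-1,"tz":-12,"rx":0,"ry":0,"rz":0},{"tx":-10,"ty":-1,"tz":-12,"rx":0,"ry":0,"rz":0},{"tx":-10,"ty":-1,"tz":-12,"rx":0,"ry":0,"rz":0},{"tx":-10,"ty":-1,"tz":-12,"rx":0,"ry":0,"rz":0}])

```text
t: 6.07
tcp_pos: [0.436, 0.1374, 0.1771]
eef_rot: [[0.983, 0.183, 0.001], [0.183, -0.983, 0.002], [0.001, -0.002, -1.0]]
wrist_force: [1.6, 0.6, -0.8]
opening: 0.003
finger_force: 0.0
```

```bash
python3 - <<'E'
from h import *
st()
c=cam("wrist");w=r.camera("wrist")[:,:,::-1]
cv2.imwrite("pics/w6.png",w)
u,v=px(c,[*C,.05]).astype(int);x0,y0=max(0,min(u-130,380)),max(0,min(v-95,290));print(x0,y0,u,v)
cv2.imwrite("pics/w6c.png",cv2.resize(w[y0:y0+190,x0:x0+260],None,fx=3,fy=3,interpolation=2))
E
```

```text
6.07 [0.436  0.1374 0.1771] yaw 10.53 F [ 1.63  0.57 -0.82] q [-1.07  0.49  0.98  2.08 -0.55  0.85 -1.14] 0.0026692582301533633
235 45 365 140
```

View pics/w6c.png

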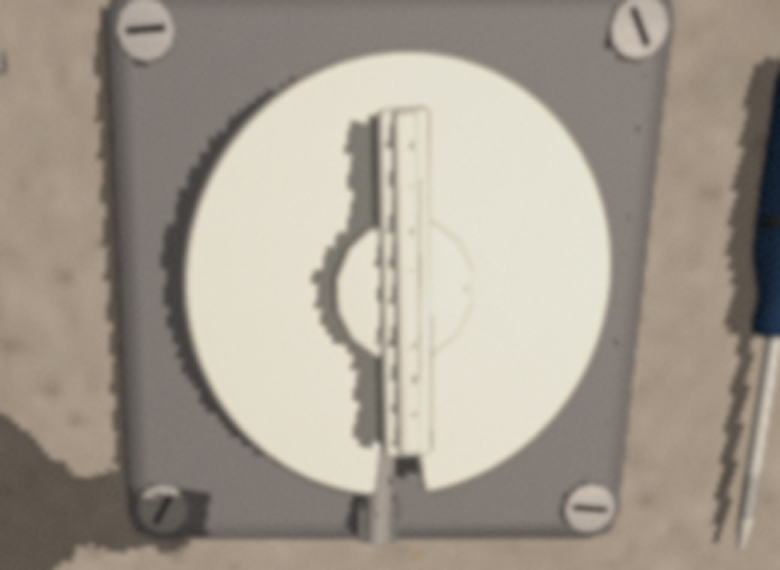

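The cap looks nearly aligned: notch edges at crop (376,492) and (427,490), with the pin at about (380,520), seemingly off to the left. I'll measure the angle.

```bash
python3 - <<'E'
from h import *
c=cam("wrist");q=lambda u,v,z:at(c,235+(u+.5)/3-.5,45+(v+.5)/3-.5,z)[:2]
deg=lambda d:np.degrees(np.arctan2(d[1],d[0]))%360
print(c["world_from_camera"][:3,3])
w=cv2.imread("pics/w6.png");g=cv2.cvtColor(w,6)
l=cv2.connectedComponents((g>170).astype(np.uint8))[1];k=l[45+200//3,235+500//3]
cn,_=cv2.findContours((l==k).astype(np.uint8),0,1);P=max(cn,key=len)[:,0]
h=cv2.convexHull(np.array([at(c,u,v,.049)[:2] for u,v in P],np.float32))[:,0]
s=np.linalg.lstsq(np.c_[2*h,np.ones(len(h))],(h**2).sum(1),rcond=None)[0];K=s[:2].astype(float);print("cap",K,np.sqrt(s[2]+K@K))
L,Rr=q(374,493,.049),q(427,490,.049);print("notch",deg(L-K),deg(Rr-K),deg((L+Rr)/2-K),np.linalg.norm(L-Rr))
for f in((370,395),):
  a,b=q(f[0],525,.0385),q(f[1],525,.0385);m=(a+b)/2
  print("pin",deg(m-K),np.linalg.norm(m-K),np.linalg.norm(a-b))
S=np.array([q(*p,.027) for p in[(145,30),(640,27),(590,508),(161,509)]]);H=S.mean(0);print("housing",H,deg(S[3]-S[0]),deg(S[2]-S[1]),"pin from H",deg(m-H))
a,b=q(413,108,.071),q(413,455,.071);print("bar",deg(b-a),np.linalg.norm(b-a),(a+b)/2)
E
python3 - <<'E'
import cv2
w=cv2.imread("pics/w6.png");cv2.imwrite("pics/w6d.png",cv2.resize(w[175:230,330:400],None,fx=10,fy=10,interpolation=2))
E
```

```text
[0.51691487 0.15145646 0.31881406]
cap [0.51288107 0.11781615] 0.053592511902358246
notch 186.0173833640802 201.41672684400874 193.71428638262535 0.014351455818000734
pin 190.1838102168856 0.06521065458153055 0.007115833577317599
housing [0.51214565 0.11916625] 190.4470105752783 190.63225793979882 pin from H 191.47498217884407
bar 193.17964080057735 0.07772605586028762 [0.51322276 0.11688897]
```

View pics/w6d.png

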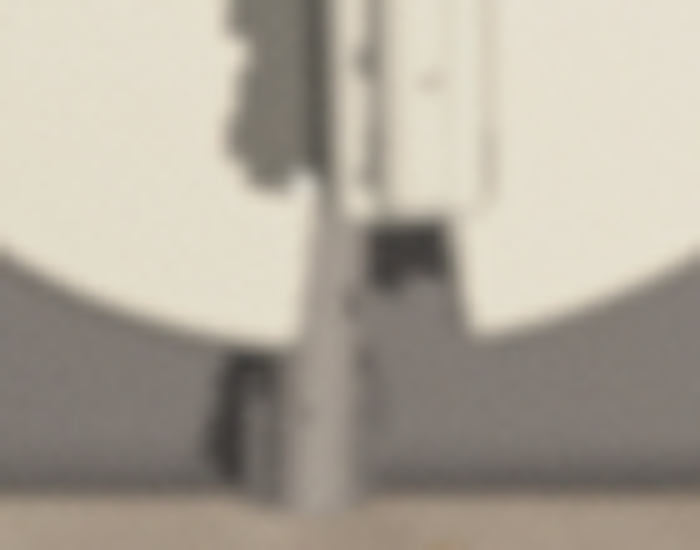

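The crop shows the pin against the left side of the notch. The notch is at about 193.3° and the pin and housing at about 190.5°, so the cap needs about 2.7° more clockwise. I'll go back and nudge it.

```bash
python3 - <<'E'
from h import *
for o,z in((.030,.1),(.030,.056),(.021,.056),(.019,.056)): go([*tgt(10.5,.029,o),z],10.5)
E
```

```text
t cm [9.93 0.2  7.68] rot deg [-0.06 -0.07  0.03]
t cm [ 9.93  0.2  12.08] rot deg [-0.06 -0.07  0.03]
t cm [ 9.93  1.1  12.08] rot deg [-0.06 -0.07  0.03]
t cm [ 9.93  1.3  12.08] rot deg [-0.06 -0.07  0.03]
```

Emit:
move_arm(commands=[{"tx":5,"ty":0.1,"tz":3,"rx":0,"ry":0,"rz":0},{"tx":9.9,"ty":0.1,"tz":6,"rx":0,"ry":0,"rz":0},{"tx":9.9,"ty":0.1,"tz":7.5,"rx":0,"ry":0,"rz":0},{"tx":9.9,"ty":0.1,"tz":10.5,"rx":0,"ry":0,"rz":0},{"tx":9.9,"ty":0.1,"tz":12,"rx":0,"ry":0,"rz":0},{"tx":9.9,"ty":0.1,"tz":12,"rx":0,"ry":0,"rz":0},{"tx":9.9,"ty":0.6,"tz":12,"rx":0,"ry":0,"rz":0},{"tx":9.9,"ty":1,"tz":12,"rx":0,"ry":0,"rz":0},{"tx":9.9,"ty":1.1,"tz":12,"rx":0,"ry":0,"rz":0},{"tx":9.9,"ty":1.2,"tz":12,"rx":0,"ry":0,"rz":0},{"tx":9.9,"ty":1.25,"tz":12,"rx":0,"ry":0,"rz":0},{"tx":9.9,"ty":1.25,"tz":12,"rx":0,"ry":0,"rz":0},{"tx":9.9,"ty":1.25,"tz":12,"rx":0,"ry":0,"rz":0}])

```text
t: 7.2
tcp_pos: [0.5368, 0.1425, 0.0569]
eef_rot: [[0.983, 0.181, 0.001], [0.181, -0.983, 0.001], [0.001, -0.001, -1.0]]
wrist_force: [0.3, 1.0, 2.5]
opening: -0.002
finger_force: 1.0
```

```bash
python3 - <<'E'
from h import *
st();go([*tgt(10.5,.029,.019),.056],10.5)
E
```

```text
7.2 [0.5368 0.1425 0.0569] yaw 10.42 F [0.27 0.99 2.55] q [-0.79  0.75  0.74  1.96 -0.77  0.73 -0.97] -0.002227398874768668
t cm [ 0.04 -0.04  0.09] rot deg [-0.03 -0.07 -0.08]
```

Emit:
move_arm(commands=[{"tx":0,"ty":-0.5,"tz":0,"rx":0,"ry":0,"rz":0},{"tx":0,"ty":-1,"tz":0,"rx":0,"ry":0,"rz":0},{"tx":0,"ty":-1,"tz":-3,"rx":0,"ry":0,"rz":0},{"tx":0,"ty":-1,"tz":-7,"rx":0,"ry":0,"rz":0},{"tx":-6,"ty":-1,"tz":-10,"rx":0,"ry":0,"rz":0},{"tx":-10,"ty":-1,"tz":-12,"rx":0,"ry":0,"rz":0},{"tx":-10,"ty":-1,"tz":-12,"rx":0,"ry":0,"rz":0},{"tx":-10,"ty":-1,"tz":-12,"rx":0,"ry":0,"rz":0},{"tx":-10,"ty":-1,"tz":-12,"rx":0,"ry":0,"rz":0}])

```text
t: 7.95
tcp_pos: [0.4352, 0.1347, 0.1769]
eef_rot: [[0.983, 0.182, 0.0], [0.182, -0.983, 0.002], [0.0, -0.002, -1.0]]
wrist_force: [-0.3, 0.3, 0.3]
opening: 0.0
finger_force: 0.0
```

```bash
python3 - <<'E'
from h import *
st()
c=cam("wrist");w=r.camera("wrist")[:,:,::-1]
cv2.imwrite("pics/w7.png",w)
print(px(c,[*C,.05]))
cv2.imwrite("pics/w7c.png",cv2.resize(w[45:235,235:495],None,fx=3,fy=3,interpolation=2))
E
```

```text
7.95 [0.4352 0.1347 0.1769] yaw 10.46 F [-0.26  0.32  0.31] q [-1.07  0.49  0.98  2.09 -0.55  0.85 -1.14] 0.00039838904597607497
[362.46382037 138.33277043]
```

View pics/w7c.png

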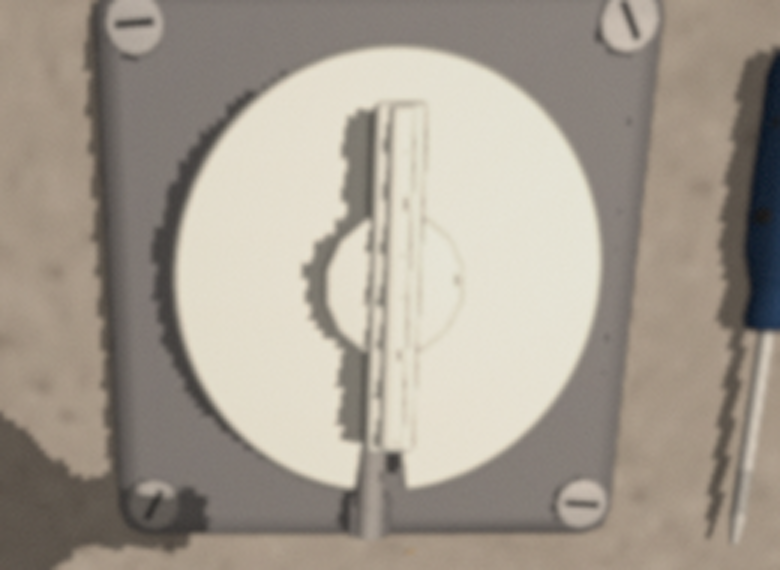

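The notch (crop (356–407,489)) now sits over the pin (centre about 371,515). That picture took me one past the viewing limit of 10, so from here I'll use numbers only.

```bash
python3 - <<'E'
from h import *
c=cam("wrist");q=lambda u,v,z:at(c,235+(u+.5)/3-.5,45+(v+.5)/3-.5,z)[:2]
deg=lambda d:np.degrees(np.arctan2(d[1],d[0]))%360
w=cv2.imread("pics/w7.png");g=cv2.cvtColor(w,6)
l=cv2.connectedComponents((g>170).astype(np.uint8))[1];k=l[45+200//3,235+500//3]
cn,_=cv2.findContours((l==k).astype(np.uint8),0,1);P=max(cn,key=len)[:,0]
h=cv2.convexHull(np.array([at(c,u,v,.049)[:2] for u,v in P],np.float32))[:,0]
s=np.linalg.lstsq(np.c_[2*h,np.ones(len(h))],(h**2).sum(1),rcond=None)[0];K=s[:2].astype(float);print("cap",K,np.sqrt(s[2]+K@K))
L,Rr=q(354,489,.049),q(407,489,.049);print("notch",deg((L+Rr)/2-K),np.linalg.norm(L-Rr))
m=q(371,515,.0385);print("pin",deg(m-K),deg(m-C))
a,b=q(409,103,.071),q(399,450,.071);print("bar",deg(b-a),(a+b)/2)
S=np.array([q(*p,.027) for p in[(133,23),(629,20),(581,504),(153,503)]]);H=S.mean(0);print("housing",H,deg(S[3]-S[0]),deg(S[2]-S[1]))
# gray profiles along arcs: rim notch at r=.052 (z=.049), pin at r=.066
for rad,z in((.051,.049),(.064,.039)):
  print(rad,[(a,int(cv2.getRectSubPix(g,(1,1),tuple(map(float,px(c,[*(K+rad*np.array([np.cos(np.radians(a)),np.sin(np.radians(a))])),z]))))[0,0])) for a in range(178,204)])
for z in(.09,.07): go([*K,z],10.5)
E
```

```text
cap [0.51263504 0.11775741] 0.05355916474397059
notch 190.58261106990355 0.014347623594839376
pin 189.42236500205843 190.63360939613236
bar 191.24571906370335 [0.51311663 0.11648476]
housing [0.5123343  0.11934797] 190.7105876990422 190.68860381013573
0.051 [(178, 220), (179, 221), (180, 221), (181, 219), (182, 202), (183, 155), (184, 115), (185, 115), (186, 133), (187, 148), (188, 156), (189, 151), (190, 139), (191, 126), (192, 124), (193, 124), (194, 125), (195, 123), (196, 121), (197, 133), (198, 173), (199, 210), (200, 222), (201, 222), (202, 222), (203, 223)]
0.064 [(178, 122), (179, 121), (180, 117), (181, 93), (182, 68), (183, 66), (184, 87), (185, 103), (186, 103), (187, 120), (188, 141), (189, 155), (190, 157), (191, 149), (192, 131), (193, 113), (194, 110), (195, 116), (196, 120), (197, 121), (198, 121), (199, 122), (200, 122), (201, 122), (202, 123), (203, 123)]
t cm [7.2  3.07 8.66] rot deg [-0.05 -0.04 -0.02]
t cm [ 7.2   3.07 10.66] rot deg [-0.05 -0.04 -0.02]
```

The notch is at 190.6° and the pin and housing at 190.6–190.7°, so the cap is aligned. I'll go over the axis and down to the bar top.

Emit:
move_arm(commands=[{"tx":3.5,"ty":1.5,"tz":0,"rx":0,"ry":0,"rz":0},{"tx":7.2,"ty":3,"tz":2,"rx":0,"ry":0,"rz":0},{"tx":7.2,"ty":3,"tz":5,"rx":0,"ry":0,"rz":0},{"tx":7.2,"ty":3,"tz":8,"rx":0,"ry":0,"rz":0},{"tx":7.2,"ty":3,"tz":9.5,"rx":0,"ry":0,"rz":0},{"tx":7.2,"ty":3,"tz":10,"rx":0,"ry":0,"rz":0},{"tx":7.2,"ty":3,"tz":10,"rx":0,"ry":0,"rz":0},{"tx":7.2,"ty":3,"tz":10,"rx":0,"ry":0,"rz":0}])

```text
t: 8.67
tcp_pos: [0.5131, 0.117, 0.0764]
eef_rot: [[0.984, 0.18, 0.0], [0.18, -0.984, -0.001], [0.0, 0.001, -1.0]]
wrist_force: [0.4, -0.0, 0.0]
opening: 0.002
finger_force: 0.0
```

Emit:
move_arm(commands=[{"tx":0,"ty":0,"tz":0.2,"rx":0,"ry":0,"rz":0},{"tx":0,"ty":0,"tz":0.4,"rx":0,"ry":0,"rz":0},{"tx":0,"ty":0,"tz":0.6,"rx":0,"ry":0,"rz":0},{"tx":0,"ty":0,"tz":0.8,"rx":0,"ry":0,"rz":0},{"tx":0,"ty":0,"tz":0.9,"rx":0,"ry":0,"rz":0},{"tx":0,"ty":0,"tz":0.9,"rx":0,"ry":0,"rz":0}])

```text
t: 9.17
tcp_pos: [0.513, 0.1176, 0.0676]
eef_rot: [[0.984, 0.181, 0.001], [0.181, -0.984, 0.001], [0.001, -0.0, -1.0]]
wrist_force: [1.1, 1.5, 3.4]
opening: -0.002
finger_force: 1.4
```

Emit:
move_arm(commands=[{"tx":0,"ty":0,"tz":0.2,"rx":0,"ry":0,"rz":0},{"tx":0,"ty":0,"tz":0.4,"rx":0,"ry":0,"rz":0},{"tx":0,"ty":0,"tz":0.6,"rx":0,"ry":0,"rz":0},{"tx":0,"ty":0,"tz":0.7,"rx":0,"ry":0,"rz":0},{"tx":0,"ty":0,"tz":0.7,"rx":0,"ry":0,"rz":0}])

```text
t: 9.58
tcp_pos: [0.513, 0.1176, 0.0611]
eef_rot: [[0.984, 0.18, 0.001], [0.18, -0.984, 0.001], [0.001, -0.001, -1.0]]
wrist_force: [-1.4, 2.0, 11.6]
opening: -0.001
finger_force: 5.6
```

Now at z = 0.061 with the force rising. I'll press a little further to make sure it has bottomed.

Emit:
move_arm(commands=[{"tx":0,"ty":0,"tz":0.1,"rx":0,"ry":0,"rz":0},{"tx":0,"ty":0,"tz":0.2,"rx":0,"ry":0,"rz":0},{"tx":0,"ty":0,"tz":0.2,"rx":0,"ry":0,"rz":0},{"tx":0,"ty":0,"tz":0.2,"rx":0,"ry":0,"rz":0}])

```text
t: 9.92
tcp_pos: [0.5131, 0.1176, 0.0608]
eef_rot: [[0.984, 0.18, 0.002], [0.18, -0.984, 0.003], [0.003, -0.003, -1.0]]
wrist_force: [-7.6, 2.1, 39.4]
opening: 0.001
finger_force: 19.8
```

Bottomed: 39 N with no further travel at z = 0.0608. I'll come straight up and away.

Emit:
move_arm(commands=[{"tx":0,"ty":0,"tz":-0.3,"rx":0,"ry":0,"rz":0},{"tx":0,"ty":0,"tz":-1.5,"rx":0,"ry":0,"rz":0},{"tx":0,"ty":0,"tz":-5,"rx":0,"ry":0,"rz":0},{"tx":0,"ty":0,"tz":-9,"rx":0,"ry":0,"rz":0},{"tx":-4,"ty":-1.5,"tz":-11.9,"rx":0,"ry":0,"rz":0},{"tx":-7.2,"ty":-3,"tz":-11.9,"rx":0,"ry":0,"rz":0},{"tx":-7.2,"ty":-3,"tz":-11.9,"rx":0,"ry":0,"rz":0},{"tx":-7.2,"ty":-3,"tz":-11.9,"rx":0,"ry":0,"rz":0},{"tx":-7.2,"ty":-3,"tz":-11.9,"rx":0,"ry":0,"rz":0}])

```text
t: 10.67
tcp_pos: [0.4364, 0.1342, 0.1776]
eef_rot: [[0.983, 0.182, 0.001], [0.182, -0.983, 0.0], [0.001, -0.0, -1.0]]
wrist_force: [0.1, 0.3, -0.1]
opening: -0.003
finger_force: 0.0
```

```bash
python3 - <<'E'
from h import *
st()
c=cam("wrist");w=r.camera("wrist")[:,:,::-1].copy();cv2.imwrite("pics/w8.png",w)
def fit(f,z):
    g=cv2.cvtColor(f,6);u,v=px(c,[.512,.09,z]).astype(int)
    l=cv2.connectedComponents((g>170).astype(np.uint8))[1];k=l[v,u]
    cn,_=cv2.findContours((l==k).astype(np.uint8),0,1);P=max(cn,key=len)[:,0]
    h=cv2.convexHull(np.array([at(c,u,v,z)[:2] for u,v in P],np.float32))[:,0]
    s=np.linalg.lstsq(np.c_[2*h,np.ones(len(h))],(h**2).sum(1),rcond=None)[0];K=s[:2];return K,np.sqrt(s[2]+K@K)
for z in(.049,.039):print(z,fit(w,z))
E
```

```text
10.67 [0.4364 0.1342 0.1776] yaw 10.46 F [ 0.14  0.3  -0.1 ] q [-1.06  0.49  0.99  2.08 -0.55  0.85 -1.14] -0.0027091039187252908
0.049 (array([0.5116717 , 0.11871555]), np.float64(0.05174073156539763))
0.039 (array([0.51149477, 0.11762175]), np.float64(0.05365394362290452))
```

The fitted disc radius at z = 39 mm is 53.65 mm, against 53.56 mm fitted at 49 mm before pressing. That puts the cap 10 mm lower, fully home.

```bash
python3 -c "
from workcell import r
print(r.close_job())"
```

```text
the job is handed in; nothing more can be done
None
```

The cap is turned onto the key pin, pressed fully home (10 mm down, bottomed at about 39 N) and the arm is clear. The job was handed in at about 10.7 s, no verdict was returned, and I viewed 11 pictures, one over the limit of 10.

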